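# Load a tape roll into the unwind stand and trap its axle behind the drop catch

## Task

Load the tape roll, by its axle, into the bench unwind stand: pass one axle end through the round eye in the left cheek, then bring the other end up under the hinged drop catch on the right cheek, lift the catch with the axle itself and push the axle home in its slot, so that the catch falls shut in front of it and the roll stays there. Go gently: force neither the catch nor the stand, keep the gripper off the catch, and leave the other things on the bench where they are.

Things in the scene. Friction and masses are not known exactly. Their poses are not given: they have to be found in the camera images.
- roll: brown packing tape roll, 110 mm across, 46 wide, fixed on a black hub with a 12 mm steel axle; about 0.36 kg, starts lying in the chock, axle level. Origin: middle of roll and axle; y along the axle, both ends alike. Grip it from above with the fingers on the tape's two flat faces (a ring, radius 34 to 55 mm): the axle then lines up with the fingers' closing line
- axle_end_1 (a point): centre of the axle's end at the roll's own +y, 93 mm from its middle. The bare axle, 12 mm thick, runs from here in to a dark collar, 22 mm across, which sits 54 to 62 mm from the middle and cannot pass the eye
- axle_end_2 (a point): centre of the axle's other end, at the roll's own -y; same sizes
- stand: grey steel unwind stand bolted to the bench, base 170 x 174 x 8 mm, open side towards the robot. Origin: underside, midway between the cheeks, right below the seated axle; x points into the slot, y to the left cheek, z up. Two cheeks of 6 mm plate, mid-planes y = +75 (eye) and -75 mm (slot), about 130 high; clear between y = -66 and 72 but for tie rods at x = 56 to 58
- eye (a point): centre of the round 18 mm hole through the left cheek, stand frame (0, 75, 103) mm, hole axis along the stand's y. The axle passes it at a slant of up to about 20 degrees and can pivot in it; at rest it lies 3 mm below this centre
- cheek_foot (a point): top front corner of the right cheek's foot, stand frame (-45, -69, 48) mm; open above it. A clamped plate behind holds the axle slot. Its height (tape tracking) varies, not reported: seated axle at x 0, z = H, H 90 to 110. Open to -x; lower jaw begins at x = -8, floor slopes 10 degrees down to the closed end x = 7; its horn reaches x = -34, underside H+10: an axle raised before the jaw meets it
- catch (a joint): steel drop catch, rad: 0 shut on its stop, up to 1.0 as its nose is lifted; 0.06 kg, no spring. Hooked arm 6 mm thick outside the slotted plate (y -79.5 to -85.5), pivot x 45, z H-5; passes over the axle's place (underside H+13), its nose hangs before the slot: x -22.5 to -10.5, down to H-8. Pushed level it jams; from below it lifts (some 0.3 rad lets the axle in). Axle must reach past y = -86
- chock: plywood V-chock that the roll lies in, 120 x 40 x 53 mm, fixed to the bench; origin at its underside, the V runs along its y
- spare_label_roll: bystander: small white label roll standing on end, 53 mm across, 50 high; origin at its underside
- glue: bystander: upright glue stick, 26 mm across, 86 high; origin at its underside
- small_parcel: bystander: small cardboard parcel, 70 x 125 x 53 mm; origin at its underside

How it is judged:
On the way, in this order (a step that is already met when the one before it is completed fails the run):
1. one axle end is through the eye while the catch still hangs shut (((y of axle_end_1 in the frame of stand above 0.079 m and distance between axle_end_1 and eye below 0.024 m) or (y of axle_end_2 in the frame of stand above 0.079 m and distance between axle_end_2 and eye below 0.024 m)) and value of joint catch below 0.05 rad), for 0.1 s.
2. the axle has lifted the catch (value of joint catch above 0.15 rad and contact force between roll and catch above 0.05 N), for 0.05 s.
At the end, for the whole second after the job is handed in: Axle home: both axle ends within 7 mm of x = 0 in the stand's frame, the roll's middle within 10 mm of y = 0 and 8 mm of z = 100, catch shut (below 0.04 rad) in front of the axle, roll at rest (below 0.02 m/s), bystanders unmoved (x of axle_end_1 in the frame of stand between -0.007 and 0.007 m and x of axle_end_2 in the frame of stand between -0.007 and 0.007 m and y of roll in the frame of stand between -0.01 and 0.01 m and z of roll in the frame of stand between 0.092 and 0.108 m and value of joint catch below 0.04 rad and linear speed of roll below 0.02 m/s); the robot touches nothing.
It fails at once if the catch is touched by the gripper (contact force between any of the fingers, the arm and catch above 0.5 N).
It fails at once if the catch is forced (more than 20 N from the axle or roll) (contact force between roll and catch above 20 N).
It fails at once if roll or axle is forced against the stand (more than 30 N) (contact force between roll and stand above 30 N).
It also fails if it takes over 40 s, if anything falls off the work surface, if the arm or the gripper's body presses on something with over 40 N, if the wrist force passes 120 N, or if a joint passes its speed limit or range.

## Robot

A 6-joint arm with a two-finger parallel gripper is mounted at the origin on a cart in front of the work surface, level with it; the furniture and walls round the work are solid. World frame = base frame: x ahead of the robot, y to its left, z up, the work surface at z = 0. Lengths are in m, angles in rad, forces in N, time in s.
With the tool pointing down it reaches from about 0.35 to 0.725 m from the base axis. Payload 4.3 kg.
Tool frame: the origin (TCP) lies between the finger pads; the fingertips stand tcp_to_tips ahead of it and the grasp point (between the pads) lies 5 mm behind it (tcp_to_tips is the distance from the TCP to the fingertips, in m); z points along the fingers, y is the line along which they close (so a half turn about z gives the same grasp; the last joint's range is limited). The gripper opens to 85 mm and grips with 20 to 120 N. Pads are 22 mm wide; open, the fingers measure 114 mm over their backs; the gripper's body (76 mm by 85 mm) begins 54 mm behind the grasp point. The pads swing forward as they close: fully open they stand 13 mm farther back than shut.
Start: joints at [1, 0.377, 0.081, 1.274, 0, 1.46], TCP at [0.256, 0.515, 0.245] pointing down, gripper open.
Joint ranges: [-2.72, 2.72], [-0.84, 1.66], [-1.02, 1.22], [-1.77, 2.12], [-1.37, 1.28], [-3.14, 3.14]. Speed limits (rad/s): [2.57, 2.57, 3.14, 3.14, 3.14, 3.14].

## Interface

Orientations are given as a rotation vector (axis times angle).
In Python, from plant import read_state, get_image, camera_params, sign_off, tcp_to_tips gives the robot as it stands.
- The arm moves only by the tool drive_tool, never from a script. Its argument "increments" is one flat list of numbers, 7 for each row, row after row: the shift along the world's x, y, z in mm, then the turn, a rotation vector about the world's x, y, z in rad, then the opening, from 0 (shut) to 1 (fully open). In form: [x, y, z, ax, ay, az, gripper, x, y, z, ax, ay, az, gripper, ...]. A call has 1 to 20 rows; each row shifts and turns the commanded pose from where the row before left it; what a row does not reach is not made up. A row lasts 1/10 s, in which the tool goes at most 50 mm and 8.59 degrees, less where a joint would pass 70% of its speed; a pose out of reach is approached as far as the arm can. A call is refused whole if a number of a shift passes 50 or a number of a turn 0.15, either way. A call with a gripper value outside its range is refused whole. The fingers move at their own pace and stop on an object; "grip_force" is the grip in N (left out, the last holds). Time passes only in rows, so rows that do not move let the fingers close. It gives the time, the measured TCP pose, the force, the opening and the grip force at its end, in the units of the state.
- read_state(): the state, without advancing time (a new reading comes with each control period).
- get_image(name): name is "side" or "top" or "wrist"; returns (picture, depth): 400x640x3 uint8, red, green, blue; 400x640 float32, m along the optical axis (not along the pixel's ray), 0 where there is no reading.
- camera_params(name): a dict with "camera_matrix" (3x3 intrinsics, pixels), "rvec" (rotation vector, rad) and "tvec" (3), from world to camera coordinates, as OpenCV has them. Camera axes: x right, y down, z forward; pixel columns grow to the right and rows downward; lengths in m; the calibration is good to about 2 mm. A picture is of the moment at which its call begins: read the wrist's pose just before it. camera_params takes no time and is no camera call; for the wrist camera it gives the pose at the moment of the call.
- sign_off(): hands the job in; it is judged then, once.
The state is a dict: "t": time; "joint_positions": joint angles; "dq": joint speeds; "tau": joint torques, N m; "eef_pos": TCP position; "ee_rot": TCP orientation; "contact_force": force on the tool from outside, world axes, zero at the start; "wrist_torque": the same for the moment, N m; "width": opening from 0.0 (shut) to 1.0 (fully open); "gripper_force": force on a finger pad.
Only numpy, scipy, OpenCV 4.12 (cv2) and the standard library are available. Lean on these libraries where they do the work, as an engineer would, in place of code of your own. Each camera call takes 0.05 s, during which the arm holds its last target. There are 200 camera calls.

## Working session

There is one attempt and no reset: what is moved stays moved. The work goes in short steps, Python scripts to look and compute and a tool call to move; the robot and the scene stay as the last step left them, time stands still between calls to the robot, and variables do not carry over. Pictures are saved under pics/ and viewed, at most 12 in all, crops included, and the job is handed in when it is done.

Besides the shell and the picture viewer there is one more tool, called as name(argument=value, ...) on one line, values as JSON. drive_tool: Moves the arm, as the interface text tells. Its arguments: {"type":"object","properties":{"increments":{"type":"array"},"grip_force":{"type":"number"}},"required":["increments"]}

```bash
mkdir -p pics; ls; cat > h.py <<'E'
import numpy as np,cv2
from plant import *
def P(n):
    c=camera_params(n);R=cv2.Rodrigues(np.array(c["rvec"],float))[0];return np.array(c["camera_matrix"]),R,np.array(c["tvec"],float).ravel()
def cloud(n,d):
    K,R,t=P(n);v,u=np.mgrid[:400,:640]
    c=np.stack([(u-K[0,2])/K[0,0]*d,(v-K[1,2])/K[1,1]*d,d],-1)
    return (c-t)@R
def proj(n,p):
    K,R,t=P(n);c=np.atleast_2d(p)@R.T+t;q=c@K.T;return q[:,:2]/q[:,2:]
E
python3 - <<'E'
from h import *
print(read_state(),tcp_to_tips)
for n in("top","side"):
    im,d=get_image(n);np.savez(f"pics/{n}0.npz",im=im,d=d,X=cloud(n,d));cv2.imwrite(f"pics/{n}0.png",im[...,::-1]);K,R,t=P(n);print(n,K,-R.T@t,R[2])
E
```

```text
pics
{'t': 0.0, 'joint_positions': array([ 9.99686997e-01,  3.78109595e-01,  7.96483462e-02,  1.27438828e+00,
       -3.06897992e-05,  1.46051848e+00]), 'dq': array([-0.00077514, -0.00097646,  0.00045087,  0.00141691,  0.00037527,
        0.00314778]), 'tau': array([-8.77302264e-04, -4.63609672e+01,  2.69873464e+01,  2.08247529e-02,
       -8.26481983e-05,  7.09621801e-07]), 'eef_pos': array([0.25535579, 0.51450214, 0.24434296]), 'ee_rot': array([-7.17333682e-01, -3.05792397e+00,  3.05526316e-03]), 'contact_force': array([0.51869358, 0.54023179, 0.41225524]), 'wrist_torque': array([-0.01417114, -0.02097646, -0.00060274]), 'gripper_force': 0.0, 'width': 0.9992107851700497} 0.014
top [[385.00487183   0.         326.23609876]
 [  0.         385.00487183 200.02853043]
 [  0.           0.           1.        ]] [ 0.36911666 -0.1068273   1.19941055] [ 0.19880428  0.02417695 -0.97974095]
side [[366.24800914   0.         314.28882201]
 [  0.         366.24800914 205.05096793]
 [  0.           0.           1.        ]] [ 0.20242279 -0.65797867  0.57005284] [ 0.45314833  0.68689913 -0.56817794]
```

View pics/top0.png

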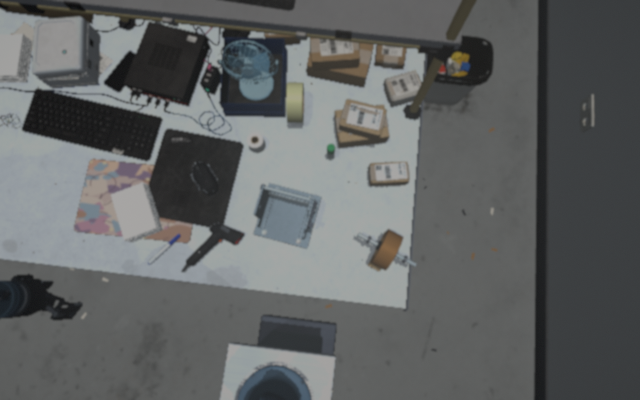

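View pics/side0.png

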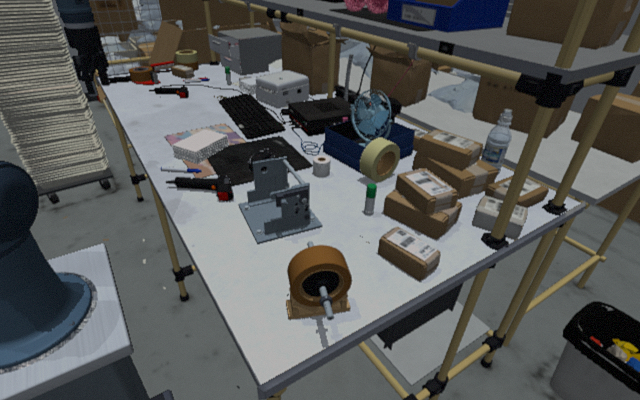

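Top: roll at (386,250), axle running from (360,238) to (412,263). The stand is around (288,214), with its open side down, towards the robot. Side: roll at (320,275), slotted cheek with catch at (293,205).

```bash
python3 - <<'E'
from h import *
T=np.load("pics/top0.npz");S=np.load("pics/side0.npz")
# crops
a=cv2.resize(T['im'][170:285,240:430],None,fx=4,fy=4,interpolation=cv2.INTER_CUBIC)[:,:,::-1]
b=cv2.resize(S['im'][145:325,230:370],None,fx=4,fy=4,interpolation=cv2.INTER_CUBIC)[:,:,::-1]
cv2.imwrite("pics/c.png",a);cv2.imwrite("pics/d.png",cv2.resize(b,(466,600)))
for n,D in(("top",T),("side",S)):
    X=D['X'];hsv=cv2.cvtColor(D['im'],cv2.COLOR_RGB2HSV)
    # table check
    r=(X[...,0]>.3)&(X[...,0]<.6)&(X[...,1]>-.4)&(X[...,1]<.2)&(D['d']>0)
    print(n,"table z",np.median(X[r&(abs(X[...,2])<.01)][:,2]))
    # roll: tape pixels z>0.03 near roll
    m=r&(hsv[...,0]>5)&(hsv[...,0]<22)&(hsv[...,1]>90)&(X[...,2]>.06)
    q=X[m];print("tape",len(q),q.min(0),q.max(0),np.median(q,0))
    # stand: z .02+
    ctr=X[214,288] if n=="top" else X[205,293]
    print("ctr",ctr)
    s=(abs(X[...,0]-.43)<.2)&(D['d']>0)&(X[...,2]>.004)&(X[...,2]<.16)
    for p in([(288,214),(270,190),(300,190),(318,195),(262,205),(258,233),(310,240)] if n=="top" else [(270,185),(293,205),(308,225),(250,235),(315,305),(326,300),(310,245)]): print(p,X[p[1],p[0]].round(4))
E
```

```text
top table z 0.0009559299680328669
tape 489 [ 0.42533319 -0.29786762  0.11545103] [ 0.51782489 -0.23538241  0.14617094] [ 0.46877733 -0.26517146  0.13764953]
ctr [0.55246958 0.03644737 0.00722338]
(288, 214) [0.5525 0.0364 0.0072]
(270, 190) [0.5977 0.0834 0.1231]
(300, 190) [0.6345 0.0097 0.0026]
(318, 195) [ 0.6251 -0.0493  0.0025]
(262, 205) [0.5599 0.1089 0.0743]
(258, 233) [0.4824 0.121  0.0061]
(310, 240) [ 4.804e-01 -4.200e-02  4.000e-04]
side table z 0.0005943937756540918
tape 1980 [ 0.41258947 -0.32428014  0.06004435] [ 0.51980637 -0.19721566  0.14422951] [ 0.46037056 -0.27806498  0.12666269]
ctr [ 0.54879505 -0.04251211  0.0823709 ]
(270, 185) [0.5622 0.1046 0.0555]
(293, 205) [ 0.5488 -0.0425  0.0824]
(308, 225) [ 0.5898 -0.0443  0.008 ]
(250, 235) [ 0.454   0.0052 -0.0011]
(315, 305) [ 0.4538 -0.287   0.0383]
(326, 300) [ 0.448  -0.3277  0.0954]
(310, 245) [ 0.5004 -0.1942  0.0932]
```

View pics/c.png

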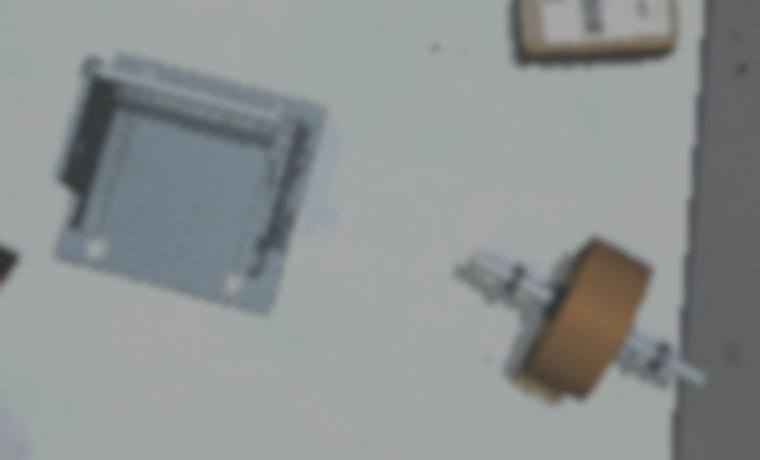

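View pics/d.png

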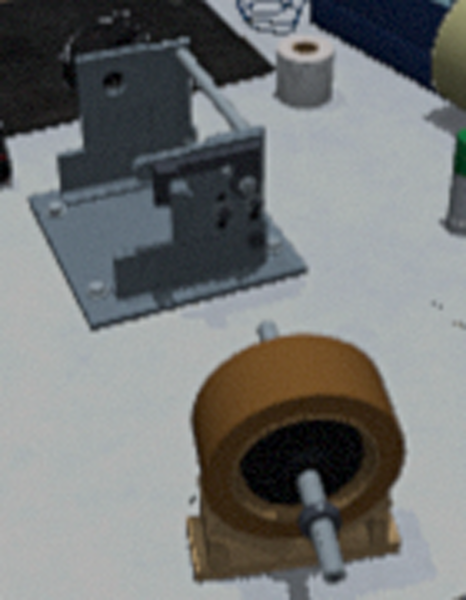

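c.png: stand base corners in crop at (55,257), (270,315) and (328,105). The roll's axle runs from (460,268) to (705,378). d.png: eye at (112,80), right cheek with the catch arm from (155,185) to (260,145), foot corner at (115,262).

```bash
cat >> h.py <<'E'
def ray(n,uv,z=None,plane=None):
    K,R,t=P(n);C=-R.T@t;D=(np.linalg.inv(K)@np.c_[np.atleast_2d(uv),np.ones(len(np.atleast_2d(uv)))].T).T@R
    nn,c=((0,0,1),z) if plane is None else plane
    nn=np.array(nn,float);return C+D*((c-C@nn)/(D@nn))[:,None]
def tri(uv1,uv2,n1="top",n2="side"):
    A=[];b=[]
    for n,uv in((n1,uv1),(n2,uv2)):
        K,R,t=P(n);M=K@np.c_[R,t]
        for i in(0,1): r=uv[i]*M[2]-M[i];A.append(r[:3]);b.append(-r[3])
    x,res,_,_=np.linalg.lstsq(np.array(A),np.array(b),rcond=None);return x
E
python3 - <<'E'
from h import *
S=np.load("pics/side0.npz");T=np.load("pics/top0.npz")
c=ray("top",[(253.75,234.25),(307.5,248.75),(322,196.25)],z=.008);print("base top",c.round(4))
e=c[0]-c[1];f=c[2]-c[1];print(np.linalg.norm(e),np.linalg.norm(f),np.degrees(np.arctan2(-e[0],e[1])),np.degrees(np.arctan2(f[1],f[0])))
cs=lambda x,y:(230+x/3.329,145+y/3.329)
g=ray("side",[cs(30,200),cs(95,327),cs(305,268)],z=.008);print("base side",g.round(4))
e=g[0]-g[1];f=g[2]-g[1];print(np.linalg.norm(e),np.linalg.norm(f),np.degrees(np.arctan2(-e[0],e[1])),np.degrees(np.arctan2(f[1],f[0])))
# plane fits in side
X=S['X']
def fit(poly,D=S):
    m=np.zeros((400,640),np.uint8);cv2.fillPoly(m,[np.array(poly,np.int32)],1);q=D['X'][(m>0)&(D['d']>0)]
    c=np.median(q,0);
    for k in range(5):
        u,s,v=np.linalg.svd(q-q.mean(0));nn=v[2];r=(q-q.mean(0))@nn;q=q[abs(r)<max(2*r.std(),.001)]
    nn=nn*np.sign(nn[1]);return nn,q.mean(0),r.std(),len(q)
for nm,pl in(("left",[cs(85,60),cs(180,50),cs(185,130),cs(130,160),cs(88,165)]),("right",[cs(180,240),cs(215,225),cs(260,225),cs(262,262),cs(180,280)]),("rightfoot",[cs(122,264),cs(172,254),cs(172,280),cs(122,292)])):
    nn,q,s,N=fit(pl);print(nm,nn.round(3),"yaw",np.degrees(np.arctan2(-nn[0],nn[1])),q.round(4),s,N)
    if nm=="left": print("eye",ray("side",[cs(112,80)],plane=(nn,q@nn)))
E
```

```text
base top [[ 0.4768  0.1331  0.008 ]
 [ 0.452  -0.0382  0.008 ]
 [ 0.6214 -0.0627  0.008 ]]
0.173089345838508 0.17114214452940443 -8.217651870292428 -8.224100309950677
base side [[ 0.4776  0.1256  0.008 ]
 [ 0.4544 -0.0434  0.008 ]
 [ 0.6178 -0.0637  0.008 ]]
0.17060206275042253 0.164739684840591 -7.816461397127415 -7.084732428527277
left [0.14  0.99  0.003] yaw -8.041596678111196 [0.5629 0.1064 0.08  ] 0.0011146081697808118 764
eye [[0.54854384 0.10832007 0.10620512]]
right [0.151 0.978 0.142] yaw -8.802983054653605 [ 0.5573 -0.0396  0.0333] 0.00158215311905547 317
rightfoot [0.146 0.989 0.029] yaw -8.422566688957922 [ 0.5012 -0.0301  0.0294] 0.0009959462620943904 133
```

```bash
python3 - <<'E'
from h import *
cs=lambda x,y:(230+x/3.329,145+y/3.329); ct=lambda x,y:(240+x/4,170+y/4)
ey=np.array([.1426,.9898,0]);ex=np.array([.9898,-.1426,0])
f=ray("side",[cs(115,262)],plane=(ey,.1136-.072))[0];print("foot",f,f@ex)
print("eye",ray("side",[cs(112,80)],plane=(ey,.1136+.072))[0])
print("eye x",ray("side",[cs(112,80)],plane=(ey,.1136+.072))[0]@ex)
# catch features on outer plane y=-85.5
for nm,p in dict(noseTL=(133,162),noseB=(150,180),armL=(155,200),armR=(262,150),hole=(180,185)).items():
    w=ray("side",[cs(*p)],plane=(ey,.1136-.0855))[0];print(nm,(w@ex-.5275).round(4),w[2].round(4))
a=tri(ct(460,268),cs(265,325));b=tri(ct(705,378),cs(335,577));print("ends",a,b,np.linalg.norm(a-b),(a+b)/2,np.degrees(np.arctan2(-(a-b)[0],(a-b)[1])))
T=np.load("pics/top0.npz")
hsv=cv2.cvtColor(T['im'],cv2.COLOR_RGB2HSV);X=T['X']
m=(hsv[...,0]>5)&(hsv[...,0]<22)&(hsv[...,1]>90)&(X[...,2]>.06)&(X[...,0]>.4)&(X[...,0]<.53)&(X[...,1]<-.2)
r=cv2.minAreaRect((X[m][:,:2]*1000).astype(np.float32));print(r,np.percentile(X[m][:,2],[5,50,95]))
S=np.load("pics/side0.npz");hsv=cv2.cvtColor(S['im'],cv2.COLOR_RGB2HSV);X=S['X']
q=X[(hsv[...,0]>5)&(hsv[...,0]<22)&(hsv[...,1]>90)&(X[...,2]>.075)&(X[...,0]>.38)&(X[...,0]<.55)&(X[...,1]<-.18)&(X[...,1]>-.35)]
for yw in(-22,-24,-26,-28):
    th=np.radians(yw);e=np.array([np.cos(th),np.sin(th)]);l=np.array([-np.sin(th),np.cos(th)])
    s=q[:,:2]@e;w=q[:,:2]@l; k=(w>np.percentile(w,25))
    from scipy.optimize import least_squares
    o=least_squares(lambda p:np.hypot(s[k]-p[0],q[k,2]-p[1])-.055,[.55,.08],loss="soft_l1",f_scale=.001)
    print(yw,o.x,o.cost,np.percentile(w,[2,98]))
K,R,t=P("wrist");s=read_state();Rt=cv2.Rodrigues(s["ee_rot"])[0];print("wristcam in tool",Rt.T@(-R.T@t-s["eef_pos"]),(Rt.T@R.T[:,2]),Rt,K[0,0])
E
```

```text
foot [ 0.48025578 -0.02716152  0.04446994] 0.47923040605283945
eye [0.54861344 0.10847416 0.10611184]
eye x 0.5275491670046589
noseTL -0.035 0.1329
noseB -0.0239 0.1158
armL -0.0211 0.0988
armR 0.0579 0.1196
hole -0.0028 0.1063
ends [ 0.50200022 -0.17773306  0.08527612] [ 0.43847891 -0.35639459  0.08595899] 0.18961899676864363 [ 0.47023957 -0.26706383  0.08561756] -19.572331533984443
((471.6719970703125, -266.54266357421875), (42.461429595947266, 90.01451110839844), 69.32634735107422) [0.12282996 0.13764953 0.14384225]
-22 [0.53830409 0.08711636] 0.0033680026701266613 [-0.09859058 -0.05361918]
-24 [0.53985757 0.08704177] 0.0032697343809257283 [-0.0809387  -0.03530509]
-26 [0.5412491  0.08701559] 0.003302234776223298 [-0.06345907 -0.0164558 ]
-28 [0.54203449 0.08699437] 0.0032336246329520224 [-0.04597913  0.00270711]
wristcam in tool [ 8.30962321e-02  6.23010661e-05 -1.28380808e-01] [-3.21010409e-01  7.70175666e-04  9.47075353e-01] [[-8.95697252e-01  4.44663337e-01 -9.74467750e-04]
 [ 4.44664368e-01  8.95695921e-01 -1.55477497e-03]
 [ 1.81475362e-04 -1.82591875e-03 -9.99998317e-01]] 349.63033695653695
```

drive_tool(increments=[20, -40, 0, 0, 0, 0.03, 1, 25, -45, 0, 0, 0, 0.03, 1, 25, -45, 0, 0, 0, 0.03, 1, 25, -45, 0, 0, 0, 0.02, 1, 25, -45, 0, 0, 0, 0, 1, 20, -45, 0, 0, 0, 0, 1, 10, -45, 0, 0, 0, 0, 1, 5, -45, 0, 0, 0, 0, 1, 5, -45, 0, 0, 0, 0, 1, 0, -45, 0, 0, 0, 0, 1, 0, -45, 0, 0, 0, 0, 1, 0, -45, 0, 0, 0, 0, 1, 0, -45, 0, 0, 0, 0, 1, 0, -45, 0, 0, 0, 0, 1, 0, -40, 0, 0, 0, 0, 1, 0, -30, 0, 0, 0, 0, 1, 0, 0, 0, 0, 0, 0, 1])

```text
t: 1.8
eef_pos: [0.4127, -0.178, 0.2449]
ee_rot: [-0.556, -3.092, 0.001]
contact_force: [-0.2, 0.9, -0.8]
width: 1.0
gripper_force: 0.0
```

```bash
python3 - <<'E'
from h import *
s=read_state();print(s["t"],s["eef_pos"],s["contact_force"])
c=camera_params("wrist");im,d=get_image("wrist");K,R,t=P("wrist")
np.savez("pics/w1.npz",im=im,d=d,X=cloud("wrist",d),K=K,R=R,t=t)
o=np.array([.5383,.0372,0]);print(proj("wrist",[o+[0,0,.1],o+[-.01,-.075,.1]]))
cv2.imwrite("pics/w1.png",im[...,::-1])
E
```

```text
1.8 [ 0.41272035 -0.17798245  0.24489528] [-0.190349    0.8536223  -0.75059433]
[[601.013611   236.50716595]
 [511.55987826 253.94587093]]
```

View pics/w1.png

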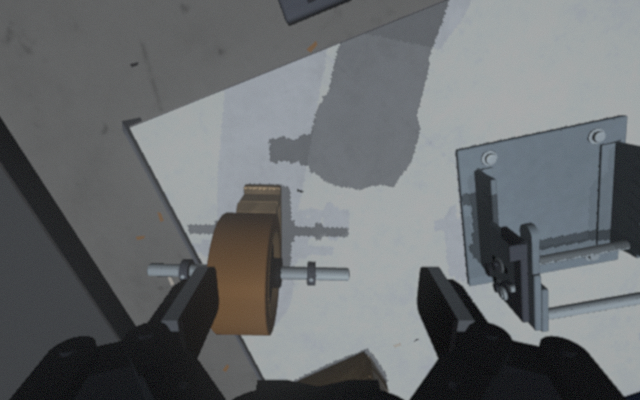

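w1: upside-down view. Roll axle ends at (148,271) and (350,273); stand base front corners at (457,150) and (627,116), rear corner at (469,283). The catch arm is near (530,270).

```bash
python3 - <<'E'
from h import *
W=np.load("pics/w1.npz");S=np.load("pics/side0.npz")
c=ray("wrist",[(457,150),(627,116),(469,283)],z=.008);print(c)
e=c[1]-c[0];f=c[2]-c[0];print(np.linalg.norm(e),np.linalg.norm(f),np.degrees(np.arctan2(-e[0],e[1])),np.degrees(np.arctan2(f[1],f[0])))
ey=np.array([.1426,.9898,0]);ex=np.array([.9898,-.1426,0])
print("front x",c@ex,"y",c@ey, "expected right y",.1136-.087)
for z in(.0855,.0865):
    a=ray("wrist",[(148,271),(350,273)],z=z);d=a[1]-a[0];print("axle",a.mean(0),np.linalg.norm(d),np.degrees(np.arctan2(d[1],d[0])))
# stand frame clouds -> side profile picture
im=np.full((600,800,3),255,np.uint8)
def loc(X): return np.stack([X@ex-.5275,X@ey-.1136,X[...,2]],-1)
for D,off in((S,0),(W,400)):
    L=loc(D['X']);m=(D['d']>0)&(abs(L[...,0])<.09)&(L[...,1]<-.06)&(L[...,1]>-.095)&(L[...,2]>.02)&(L[...,2]<.16)
    q=L[m];col=D['im'][m]
    for p,cc in zip(q,col):
        u=int(off+200+p[0]*2200);v=int(400-(p[2]-.05)*3000*0.733)
        b=int(np.clip((p[1]+.095)/.035*255,0,255));cv2.circle(im,(u,v),2,(b,0,255-b),-1)
for z in np.arange(.04,.15,.01):
    v=int(400-(z-.05)*2200);cv2.line(im,(0,v),(800,v),(200,200,200) if abs(z-.1)>.001 else (0,150,0),1)
for x in np.arange(-.08,.09,.02):
    for off in(0,400): u=int(off+200+x*2200);cv2.line(im,(u,0),(u,600),(200,200,200) if abs(x)>.001 else (0,150,0),1)
cv2.imwrite("pics/prof.png",im)
E
```

```text
[[ 0.45127811 -0.03294561  0.008     ]
 [ 0.47720656  0.13813343  0.008     ]
 [ 0.61464093 -0.05598683  0.008     ]]
0.17303271878551924 0.1649797243628051 -8.618062672261164 -8.028227597195588
front x [0.45137312 0.45264122 0.61635532] y [0.0317427  0.20477413 0.03223203] expected right y 0.026600000000000013
axle [ 0.47206078 -0.26568664  0.0855    ] 0.18873968676129382 69.01609321599133
axle [ 0.47158339 -0.26527491  0.0865    ] 0.18808384455396818 69.01609321599129
```

View pics/prof.png

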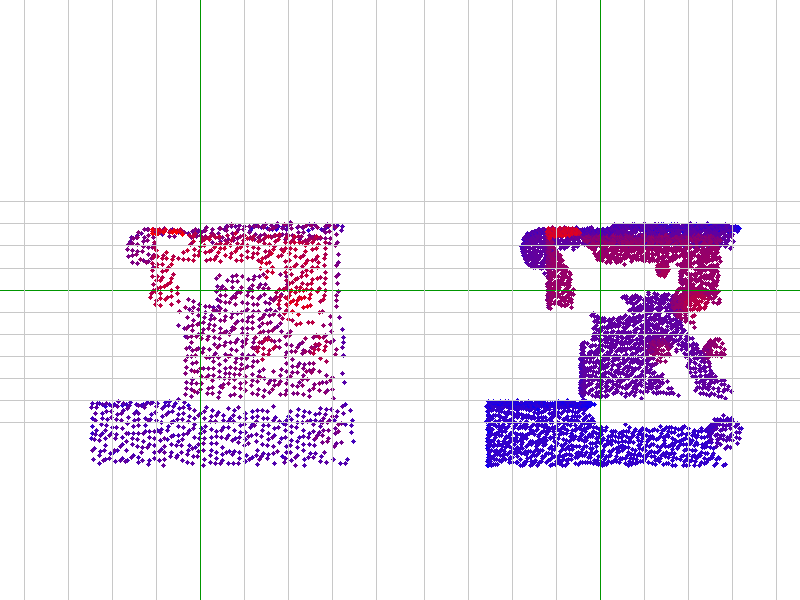

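Profile (scale 2200 px/m, z 0.1 at row 290, x 0 at columns 200 and 600): nose bottom at rows 305–308, horn underside about row 263. That gives H ≈ 100–101, and the x origin agrees within about 1 mm. Next I go to the roll.

drive_tool(increments=[20, -30, 0, 0, 0, 0, 1, 20, -30, 0, 0, 0, 0, 1, 17, -27, 0, 0, 0, 0, 1, 0, 0, -30, 0, 0, 0, 1, 0, 0, -30, 0, 0, 0, 1, 0, 0, 0, 0, 0, 0, 1, 0, 0, 0, 0, 0, 0, 1])

```text
t: 2.55
eef_pos: [0.4693, -0.2602, 0.1853]
ee_rot: [-0.546, -3.092, -0.002]
contact_force: [0.6, 0.0, -0.5]
width: 1.0
gripper_force: 0.0
```

```bash
python3 - <<'E'
from h import *
im,d=get_image("wrist");s=read_state();print(s["eef_pos"],s["ee_rot"],s["dq"].round(3))
X=cloud("wrist",d);hsv=cv2.cvtColor(im,cv2.COLOR_RGB2HSV)
m=(hsv[...,0]>5)&(hsv[...,0]<22)&(hsv[...,1]>90)&(X[...,2]>.1)&(d>0)
q=X[m];print(len(q),np.percentile(q[:,2],[50,98]))
r=cv2.minAreaRect((q[:,:2]*1000).astype(np.float32));print(r)
k=q[:,2]>q[:,2].max()-.02
th=np.radians(69.5);l=np.array([np.cos(th),np.sin(th)]);e=np.array([l[1],-l[0]])
w=q[:,:2]@l;print("along axle",np.percentile(w,[1,99]),"tcp",s["eef_pos"][:2]@l)
from scipy.optimize import least_squares
ss=q[:,:2]@e;o=least_squares(lambda p:np.hypot(ss-p[0],q[:,2]-p[1])-.055,[.53,.085],loss="soft_l1",f_scale=.001);print(o.x,"tcp",s["eef_pos"][:2]@e)
cv2.imwrite("pics/w2.png",im[...,::-1])
E
```

```text
[ 0.47016443 -0.26100588  0.1864347 ] [5.46232990e-01 3.09318903e+00 8.50613445e-06] [-0.004 -0.013  0.027 -0.004 -0.001 -0.003]
6807 [0.13901295 0.14335151]
((476.9246520996094, -243.71994018554688), (95.58602905273438, 87.64212036132812), 68.24990844726562)
along axle [-0.10852378 -0.06477177] tcp -0.07982189889884495
[0.53638945 0.08771169] tcp 0.5317961348422462
```

View pics/w2.png

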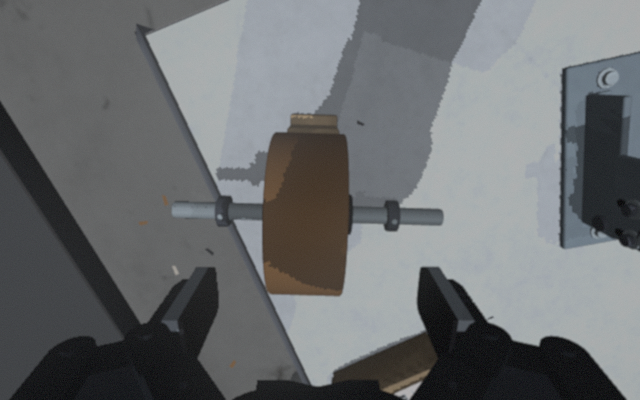

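w2: axle ends at (173,209) and (443,217), tape centred about 10 px left of the finger midline. Correct by (2,-8) mm, then descend and grip.

drive_tool(increments=[2, -8, 0, 0, 0, -0.025, 1, 0, 0, -20, 0, 0, 0, 1, 0, 0, -20, 0, 0, 0, 1, 0, 0, -20, 0, 0, 0, 1, 0, 0, 0, 0, 0, 0, 1, 0, 0, 0, 0, 0, 0, 0.5, 0, 0, 0, 0, 0, 0, 0.3, 0, 0, 0, 0, 0, 0, 0.3, 0, 0, 0, 0, 0, 0, 0.3, 0, 0, 0, 0, 0, 0, 0.3], grip_force=60)

```text
t: 3.6
eef_pos: [0.473, -0.2705, 0.1273]
ee_rot: [0.586, 3.083, -0.002]
contact_force: [-0.2, 0.4, 6.5]
width: 0.531
gripper_force: 61.1
```

drive_tool(increments=[0, 0, 10, 0, 0, 0, 0.3, 0, 0, 20, 0, 0, 0, 0.3, 0, 0, 25, 0, 0, 0, 0.3, -5, 20, 25, 0, 0, -0.02, 0.3, -10, 35, 20, 0, 0, -0.02, 0.3, -10, 40, 0, 0, 0, 0, 0.3, -10, 40, 0, 0, 0, 0, 0.3, -10, 40, 0, 0, 0, 0, 0.3, -10, 40, 0, 0, 0, 0, 0.3, 0, 20, 0, 0, 0, 0, 0.3, 0, 0, 0, 0, 0, 0, 0.3, 0, 0, 0, 0, 0, 0, 0.3])

```text
t: 4.8
eef_pos: [0.4166, -0.0347, 0.2255]
ee_rot: [-0.647, -3.074, 0.001]
contact_force: [0.0, -0.3, -3.5]
width: 0.532
gripper_force: 62.9
```

```bash
python3 - <<'E'
from h import *
im,d=get_image("wrist");s=read_state();print(s["eef_pos"],s["ee_rot"],s["contact_force"])
K,R,t=P("wrist");X=cloud("wrist",d);np.savez("pics/w3.npz",im=im,d=d,X=X,K=K,R=R,t=t)
cv2.imwrite("pics/w3.png",im[...,::-1])
Rt=cv2.Rodrigues(s["ee_rot"])[0]
for y in(-.093,.093): print(y,proj("wrist",s["eef_pos"]+Rt@[0,y,.0403]))
E
```

```text
[ 0.4168942  -0.03520928  0.22549677] [ 6.48515776e-01  3.07373633e+00 -8.14847073e-04] [ 0.00976959 -0.2989619  -3.70808514]
-0.093 [[142.53015365 244.49458247]]
0.093 [[491.36465581 244.35746   ]]
```

View pics/w3.png

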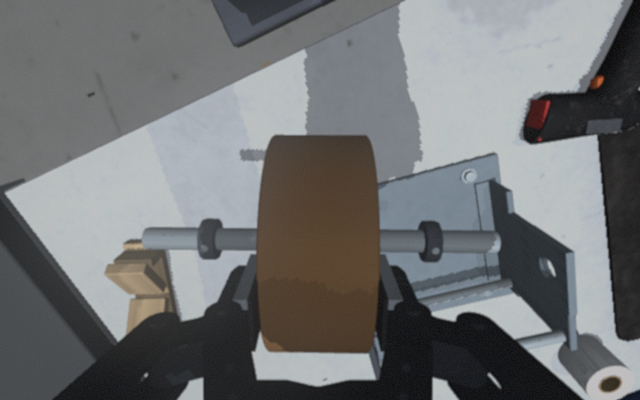

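w3: roll held. The axle's right end is at (144,238) and its left end at (500,242). The stand's left cheek, with its eye at (546,266), is in view.

```bash
cat >> h.py <<'E'
def toolpts(X,s): return (X-s["eef_pos"])@cv2.Rodrigues(s["ee_rot"])[0]
def axle(im,d,s):
    """axle line in tool frame from the depth on the bare axle and the camera's viewing edge"""
    L=toolpts(cloud("wrist",d),s);out=[]
    for lo,hi in((-.090,-.066),(-.05,-.03),(.03,.05),(.066,.090)):
        m=(d>0)&(L[...,1]>lo)&(L[...,1]<hi)&(abs(L[...,0])<.02)&(abs(L[...,2]-.037)<.018)
        q=L[m]
        if len(q)<20: out.append(None);continue
        from scipy.optimize import least_squares
        o=least_squares(lambda p:np.hypot(q[:,0]-p[0],q[:,2]-p[1])-.006,[0,.04],loss="soft_l1",f_scale=.0007)
        out.append((len(q),o.x.round(4)))
    m=(d>0)&(abs(L[...,0])<.012)&(abs(L[...,2]-.037)<.012)&(abs(L[...,1])<.12)
    return out,L[m][:,1].min(),L[m][:,1].max()
E
python3 - <<'E'
from h import *
W=np.load("pics/w3.npz");s=read_state();print(s["t"])
print(axle(W['im'],W['d'],s))
ey=np.array([.1426,.9898,0]);ex=np.array([.9898,-.1426,0])
# eye in this view: plane from depth on left cheek
L=W['X'];q=L[(W['d']>0)&(abs(L@ey-.1136-.072)<.008)&(L[...,2]>.06)&(L[...,2]<.13)&(abs(L@ex-.5275)<.05)]
c=q.mean(0);u,sv,v=np.linalg.svd(q-c);n=v[2]*np.sign(v[2][1]);print(n,c@ey-.1136)
# dark/bright blob of the eye
p=ray("wrist",[(546,266)],plane=(ey,.1136+.072))[0];print("eye",p,p@ex-.5275,p[2])
g=W['im'][250:285,530:562].astype(int).sum(2);print(g[::2,::2])
E
```

```text
4.85
([(1024, array([0.0028, 0.0423])), (800, array([0.0027, 0.0415])), (768, array([0.0025, 0.0399])), (1071, array([0.0024, 0.0391]))], np.float64(-0.09193021225455662), np.float64(0.09461028495197213))
[ 0.15735551  0.98731444 -0.02119987] 0.07470083718403112
eye [0.54433575 0.10909044 0.10587442] -0.004272769785730546 0.10587441978278178
[[150 152 152 144 143 151 154 162 148 160 151 148 157 153 136 151]
 [155 152 147 146 149 165 153 145 150 151 151 152 153 152 146 143]
 [155 145 154 142 150 146 145 148 148 149 147 156 146 147 144 135]
 [142 142 148 140 145 169 165 154 150 140 153 149 149 158 152 146]
 [148 156 145 131 159 237 190 203 199 174 152 159 141 149 144 144]
 [150 153 152 141 176 278 237 258 279 368 205 139 143 161 152 150]
 [152 148 149 149 184 294 255 259 291 521 418 160 150 152 156 147]
 [147 139 152 147 168 290 305 254 281 499 540 272 140 150 143 146]
 [151 142 151 139 147 269 300 250 266 421 585 435 164 152 143 152]
 [147 150 152 145 150 230 297 267 240 325 527 547 267 148 152 148]
 [146 139 149 147 147 167 237 242 217 229 362 561 374 141 153 146]
 [138 153 151 147 148 149 198 199 206 198 270 518 462 162 143 152]
 [137 139 146 160 154 151 157 206 216 203 175 342 488 206 150 147]
 [140 143 153 148 149 152 146 173 201 183 163 185 314 185 146 142]
 [148 144 160 153 149 145 154 150 153 158 153 151 146 147 150 154]
 [136 149 152 142 143 146 142 153 148 145 139 146 154 142 136 139]
 [149 152 148 155 151 151 145 156 147 150 156 145 151 146 139 139]
 [148 150 150 144 147 147 153 156 151 156 147 153 146 155 150 136]]
```

```bash
cat >> h.py <<'E'
from scipy.spatial.transform import Rotation as Ro
O=np.array([.5383,.0372,0.]);ey=np.array([.1426,.9898,0]);ex=np.array([.9898,-.1426,0])
Rs=np.c_[ex,ey,[0,0,1]]
C0=np.array([.0026,.0013,.0407]);A0=np.array([-.0026,1,-.0205]);A0/=np.linalg.norm(A0)
def now():
    s=read_state();R=cv2.Rodrigues(s["ee_rot"])[0];c=s["eef_pos"]+R@C0;a=R@A0
    l=Rs.T@(c-O)*1000;da=Rs.T@a
    return s,R,l,da
def plan(center,yaw,tilt):
    """center mm in stand frame; yaw>0: right end towards robot; tilt>0: right end down (deg)"""
    s,R,l,da=now();y,t=np.radians([yaw,tilt])
    d=Rs@[np.cos(t)*np.sin(y),np.cos(t)*np.cos(y),np.sin(t)];a=R@A0
    ax=np.cross(a,d);an=np.arcsin(np.linalg.norm(ax));rv=ax/(np.linalg.norm(ax)+1e-12)*an
    Rn=Ro.from_rotvec(rv).as_matrix()@R
    # small roll error about the axle: tool z kept as vertical as can be
    tcp=O+Rs@(np.array(center)/1000)-Rn@C0
    e=lambda k:l+k*93*da
    print("t",s["t"],"F",s["contact_force"].round(1),"now c",l.round(1),"L",e(1).round(1),"R",e(-1).round(1),"yaw,tilt",np.degrees([np.arctan2(da[0],da[1]),np.arcsin(da[2])]).round(2),"toolz",R[:,2].round(3))
    print("shift mm",((tcp-s["eef_pos"])*1000).round(1),"turn",rv.round(4))
def cen(tip,yaw,tilt):
    y,t=np.radians([yaw,tilt]);return np.array(tip)-93*np.array([np.cos(t)*np.sin(y),np.cos(t)*np.cos(y),np.sin(t)])
E
python3 - <<'E'
from h import *
W=np.load("pics/w3.npz")
p=ray("wrist",[(547.5,267)],plane=(ey,.1136+.0747))[0];print("eye wrist, stand frame",Rs.T@(p-O)*1000)
c=cen((-4.3,60,101.9),16,4);print(c);c[0]-=70
plan(c,16,4)
E
```

```text
eye wrist, stand frame [ -0.88375024  74.71786    103.02907377]
[-29.87183029 -29.1795703   95.41264794]
t 4.85 F [ 0.  -0.3 -3.7] now c [-112.   -87.1  184.8] L [-86.7   2.4 186.7] R [-137.3 -176.5  182.9] yaw,tilt [15.78  1.15] toolz [ 0.    -0.001 -1.   ]
shift mm [ 19.4  53.7 -89.5] turn [ 0.0455 -0.0202 -0.0039]
```

drive_tool(increments=[10, 27, 0, 0.015, -0.007, -0.004, 0.3, 9, 27, -10, 0.015, -0.007, 0, 0.3, 0, 0, -30, 0.015, -0.006, 0, 0.3, 0, 0, -30, 0, 0, 0, 0.3, 0, 0, -20, 0, 0, 0, 0.3, 0, 0, 0, 0, 0, 0, 0.3, 0, 0, 0, 0, 0, 0, 0.3])

```text
t: 5.55
eef_pos: [0.4359, 0.0184, 0.1355]
ee_rot: [0.655, 3.062, 0.075]
contact_force: [0.3, -0.2, -3.5]
width: 0.532
gripper_force: 63.7
```

```bash
python3 - <<'E'
from h import *
c=cen((-4.3,58,101.9),16,4)
plan(c,16,4)
E
```

```text
t 5.55 F [ 0.3 -0.2 -3.5] now c [-100.3  -29.3   94.9] L [-74.6  59.8 101.4] R [-126.  -118.5   88.5] yaw,tilt [16.09  3.97] toolz [ 0.019  0.045 -0.999]
shift mm [ 69.4 -11.9   0.5] turn [ 0.0004 -0.0003  0.0016]
```

drive_tool(increments=[15, -2, 0, 0, 0, 0, 0.3, 15, -3, 0, 0, 0, 0, 0.3, 15, -3, 0, 0, 0, 0, 0.3, 14, -2, 0.5, 0, 0, 0, 0.3, 10, -2, 0, 0, 0, 0.0016, 0.3, 0, 0, 0, 0, 0, 0, 0.3, 0, 0, 0, 0, 0, 0, 0.3])

```text
t: 6.25
eef_pos: [0.5048, 0.007, 0.1363]
ee_rot: [0.65, 3.062, 0.076]
contact_force: [0.0, 0.3, -3.4]
width: 0.534
gripper_force: 63.7
```

```bash
python3 - <<'E'
from h import *
im,d=get_image("wrist");K,R,t=P("wrist");np.savez("pics/w4.npz",im=im,d=d)
s=read_state();print(axle(im,d,s))
plan(cen((0,75,103),16,4),16,4)
eye=O+Rs@np.array([0,.072,.103]);print("pred eye px",proj("wrist",eye))
X=cloud("wrist",d);L=(X-O)@Rs
q=L[(d>0)&(abs(L[...,1]-.073)<.006)&(L[...,2]>.085)&(L[...,2]<.128)&(abs(L[...,0])<.045)];print(len(q),np.median(q,0),q.std(0))
a=im[150:390,420:640,::-1];cv2.imwrite("pics/w4.png",cv2.resize(a,None,fx=2.5,fy=2.5,interpolation=cv2.INTER_CUBIC))
E
```

```text
([(1033, array([0.0028, 0.0423])), (798, array([0.0027, 0.0416])), (762, array([0.0025, 0.0399])), (1072, array([0.0024, 0.0392]))], np.float64(-0.09169823468305853), np.float64(0.11935838638668853))
t 6.3 F [ 0.8  0.4 -4.8] now c [-31.  -30.7  95.5] L [ -5.6  58.6 101.9] R [ -56.5 -119.9   89. ] yaw,tilt [15.93  3.99] toolz [ 0.019  0.045 -0.999]
shift mm [ 7.8 15.5  1.1] turn [ 0.0002  0.     -0.0013]
pred eye px [[523.0936362  244.81574314]]
6963 [0.00461824 0.0746981  0.11340314] [0.02237578 0.00116757 0.01335973]
```

View pics/w4.png

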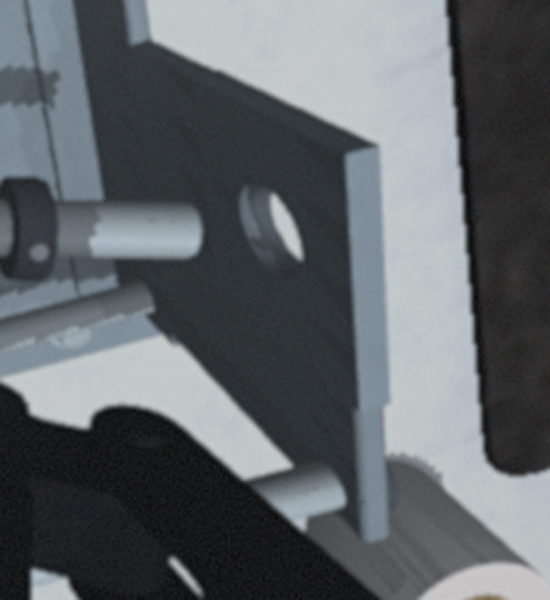

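w4: axle tip at crop (200,232), i.e. full (500,243). The eye's ellipse spans crop (240–303, 185–268), i.e. full centre (528.4,240.8).

```bash
python3 - <<'E'
from h import *
for p in(.072,.0735,.0747):
    e=ray("wrist",[(528.4,240.8)],plane=(ey,ey@O+p))[0];print(p,(Rs.T@(e-O)*1000).round(2))
s,R,l,da=now()
print("axle at y=74.7",l+da*(74.7-l[1])/da[1],"at 72",l+da*(72-l[1])/da[1])
print("tip px",proj("wrist",O+Rs@((l+93*da)/1000)))
# pixel-row check of axle edges
im=np.load("pics/w4.npz")["im"].astype(int).sum(2)
for c in(480,485,490): print(c,im[225:262,c])
for y in(66,72,78,84,88): print(y,proj("wrist",s["eef_pos"]+R@(C0+A0*y/1000-R.T@np.zeros(3))))
E
```

```text
0.072 [ -5.02  72.   108.14]
0.0735 [ -3.25  73.5  105.54]
0.0747 [ -1.84  74.7  103.46]
axle at y=74.7 [ -0.98489504  74.7        103.09592921] at 72 [ -1.75529154  72.         102.90008595]
tip px [[495.84518552 241.55697855]]
480 [160 152 155 155 161 178 219 253 294 330 359 382 385 392 437 469 490 499
 512 528 540 550 545 534 516 498 464 397 280 177 144 149 146 145 154 150
 155]
485 [149 143 155 153 163 174 214 252 294 330 355 386 403 428 450 470 491 507
 513 530 542 548 549 535 513 494 471 401 287 181 154 151 149 162 162 153
 156]
490 [150 160 157 149 159 182 209 247 284 325 352 376 397 418 447 467 488 500
 517 527 542 549 547 532 522 501 469 412 289 189 153 156 150 154 156 148
 158]
66 [[444.30086755 240.99914097]]
72 [[455.73106895 241.12318936]]
78 [[467.17448578 241.24738118]]
84 [[478.63114095 241.37171666]]
88 [[486.27627706 241.45468693]]
```

```bash
cat >> h.py <<'E'
O=O+Rs@np.array([-.0015,.0027,0])
def thru(y,yaw,tilt,z=103,x=0):
    "tip centre when the axle passes the eye centre and its tip is at stand y"
    u,t=np.radians([yaw,tilt]);d=np.array([np.cos(t)*np.sin(u),np.cos(t)*np.cos(u),np.sin(t)]);return np.array([x,75,z])+d*(y-75)/d[1]
E
python3 - <<'E'
from h import *
for y in(62,80,87): plan(cen(thru(y,16,4),16,4),16,4)
E
```

```text
t 6.3 F [ 0.8  0.4 -4.8] now c [-29.5 -33.4  95.5] L [ -4.1  55.9 101.9] R [ -55.  -122.6   89. ] yaw,tilt [15.93  3.99] toolz [ 0.019  0.045 -0.999]
shift mm [1.1 6.1 0.1] turn [ 0.0002  0.     -0.0013]
t 6.3 F [ 0.8  0.4 -4.8] now c [-29.5 -33.4  95.5] L [ -4.1  55.9 101.9] R [ -55.  -122.6   89. ] yaw,tilt [15.93  3.99] toolz [ 0.019  0.045 -0.999]
shift mm [ 8.8 23.2  1.4] turn [ 0.0002  0.     -0.0013]
t 6.3 F [ 0.8  0.4 -4.8] now c [-29.5 -33.4  95.5] L [ -4.1  55.9 101.9] R [ -55.  -122.6   89. ] yaw,tilt [15.93  3.99] toolz [ 0.019  0.045 -0.999]
shift mm [11.8 29.8  1.9] turn [ 0.0002  0.     -0.0013]
```

drive_tool(increments=[1, 6, 0.1, 0, 0, 0, 0.3, 1.8, 4, 0.3, 0, 0, 0, 0.3, 1.8, 4, 0.3, 0, 0, 0, 0.3, 1.8, 4, 0.3, 0, 0, 0, 0.3, 1.5, 3, 0.3, 0, 0, 0, 0.3, 0, 0, 0, 0, 0, 0, 0.3])

```text
t: 6.9
eef_pos: [0.513, 0.0287, 0.1372]
ee_rot: [0.649, 3.062, 0.076]
contact_force: [0.3, -1.2, -3.3]
width: 0.534
gripper_force: 63.7
```

```bash
python3 - <<'E'
from h import *
plan(cen(thru(87,16,4),16,4),16,4)
E
```

```text
t 6.9 F [ 0.3 -1.2 -3.3] now c [-23.9 -10.8  96.6] L [  1.5  78.4 103.1] R [ -49.3 -100.1   90.1] yaw,tilt [15.87  4.01] toolz [ 0.02   0.045 -0.999]
shift mm [3.  8.3 0.8] turn [-0.0001  0.0002 -0.0023]
```

drive_tool(increments=[1, 3, 0.3, 0, 0, 0, 0.3, 1, 3, 0.3, 0, 0, 0, 0.3, 1, 2.5, 0.2, 0, 0, 0, 0.3, 0, 0, 0, 0, 0, 0, 0.3, 0, 0, 0, 0, 0, 0, 0.3])

```text
t: 7.4
eef_pos: [0.5157, 0.0367, 0.1379]
ee_rot: [0.65, 3.062, 0.075]
contact_force: [-0.4, 0.5, -3.4]
width: 0.532
gripper_force: 63.7
```

```bash
python3 - <<'E'
from h import *
im,d=get_image("wrist");s=read_state();print(axle(im,d,s)[0])
for tl in(4,8): plan(cen(thru(88,16,tl),16,tl),16,tl)
a=im[150:390,20:640,::-1];cv2.imwrite("pics/w5.png",cv2.resize(a,None,fx=1.28,fy=1.28,interpolation=cv2.INTER_CUBIC))
E
```

```text
[(1108, array([0.0027, 0.0422])), (793, array([0.0027, 0.0416])), (764, array([0.0025, 0.04  ])), (2107, array([0.0011, 0.0369]))]
t 7.45 F [ 0.  -0.5 -3.9] now c [-22.4  -2.5  97.3] L [  3.   86.7 103.8] R [-47.9 -91.8  90.8] yaw,tilt [15.92  3.99] toolz [ 0.02   0.045 -0.999]
shift mm [0.8 1.3 0.1] turn [ 0.0001  0.     -0.0015]
t 7.45 F [ 0.  -0.5 -3.9] now c [-22.4  -2.5  97.3] L [  3.   86.7 103.8] R [-47.9 -91.8  90.8] yaw,tilt [15.92  3.99] toolz [ 0.02   0.045 -0.999]
shift mm [-0.1 -0.7 -5.7] turn [ 0.0639 -0.0285 -0.0015]
```

View pics/w5.png

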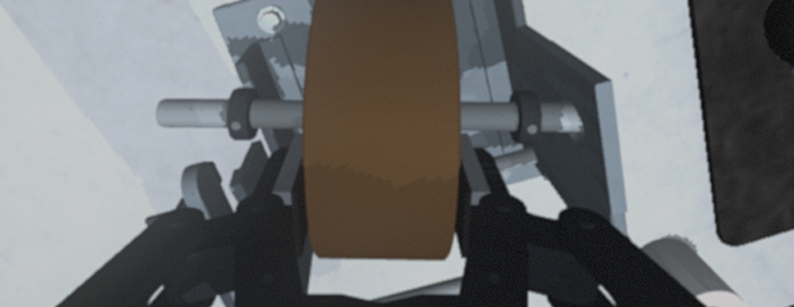

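w5: the axle is through the eye at (575,118), with the right end free at (157,113), ahead of the catch at (198,185). Now tilt the right end down.

drive_tool(increments=[0, -0.2, -1.4, 0.016, -0.007, 0, 0.3, 0, -0.2, -1.4, 0.016, -0.007, 0, 0.3, 0, -0.2, -1.4, 0.016, -0.007, 0, 0.3, 0, -0.2, -1.5, 0.016, -0.0075, -0.001, 0.3, 0, 0, 0, 0, 0, 0, 0.3])

```text
t: 7.95
eef_pos: [0.5152, 0.0354, 0.1318]
ee_rot: [0.649, 3.043, 0.182]
contact_force: [0.0, -0.9, -3.0]
width: 0.534
gripper_force: 63.7
```

```bash
python3 - <<'E'
from h import *
for yw in(11,6.5): plan(cen(thru(90,yw,8),yw,8),yw,8)
E
```

```text
t 7.95 F [ 0.  -0.9 -3. ] now c [-22.   -1.2  91.6] L [  3.5  87.3 104.6] R [-47.4 -89.7  78.6] yaw,tilt [16.04  8.02] toolz [ 0.048  0.109 -0.993]
shift mm [ 7.5 -0.1  0.7] turn [-0.0049 -0.0111  0.0863]
t 7.95 F [ 0.  -0.9 -3. ] now c [-22.   -1.2  91.6] L [  3.5  87.3 104.6] R [-47.4 -89.7  78.6] yaw,tilt [16.04  8.02] toolz [ 0.048  0.109 -0.993]
shift mm [13.3 -1.9  0.7] turn [-0.0081 -0.0216  0.1633]
```

drive_tool(increments=[2.3, 0, 0.1, -0.0013, -0.0036, 0.027, 0.3, 2.3, -0.1, 0.1, -0.0013, -0.0036, 0.027, 0.3, 2.3, -0.2, 0.1, -0.0013, -0.0036, 0.027, 0.3, 2.2, -0.4, 0.1, -0.0013, -0.0036, 0.027, 0.3, 2.1, -0.5, 0.1, -0.0013, -0.0036, 0.027, 0.3, 2.1, -0.7, 0.2, -0.0015, -0.0036, 0.028, 0.3, 0, 0, 0, 0, 0, 0, 0.3])

```text
t: 8.65
eef_pos: [0.5295, 0.034, 0.133]
ee_rot: [0.392, 3.073, 0.178]
contact_force: [-0.1, -0.1, -4.0]
width: 0.532
gripper_force: 63.7
```

```bash
python3 - <<'E'
from h import *
im,d=get_image("wrist");s=read_state();print(axle(im,d,s)[0])
plan(cen(thru(92,6.5,8),6.5,8),6.5,8)
# nose/catch points in stand frame
L=(cloud("wrist",d)-O)@Rs;m=(d>0)&(L[...,1]<-.077)&(L[...,1]>-.09)&(abs(L[...,0])<.06)&(L[...,2]>.085)&(L[...,2]<.15)
q=L[m]*1000;print(len(q),np.percentile(q,[1,50,99],axis=0).round(1))
S,ds=get_image("side");Ls=(cloud("side",ds)-O)@Rs
a=S[160:260,240:340,::-1];cv2.imwrite("pics/s6.png",cv2.resize(a,None,fx=6,fy=6,interpolation=cv2.INTER_CUBIC))
E
```

```text
[(1487, array([-0.0005,  0.0398])), (792, array([0.0027, 0.0416])), (765, array([0.0025, 0.04  ])), (2473, array([0.0006, 0.0319]))]
t 8.7 F [-0.5 -0.2 -4.4] now c [-8.  -0.9 92.7] L [  2.3  90.6 105.6] R [-18.3 -92.4  79.7] yaw,tilt [6.43 8.  ] toolz [ 0.052  0.109 -0.993]
shift mm [-0.3  1.4 -0.2] turn [ 0.0001  0.0001 -0.0011]
1587 [[-32.2 -89.8  85.3]
 [-15.1 -82.3 124.7]
 [ 44.  -77.1 127.4]]
```

View pics/s6.png

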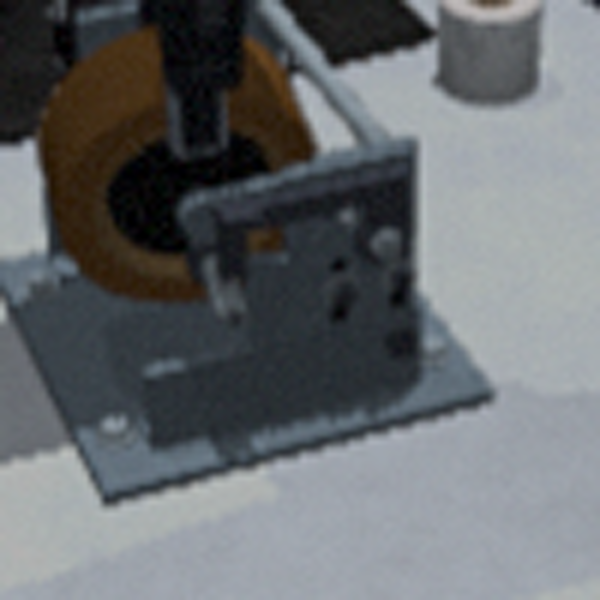

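s6: the axle's right tip at (233,300) is just below the nose at (228,285) and ahead of the jaw at (250,270). Now raise it.

```bash
python3 - <<'E'
from h import *
for tl in (4,1,0): plan(cen(thru(92,6.5,tl),6.5,tl),6.5,tl)
E
```

```text
t 8.75 F [-0.5  0.1 -4.3] now c [-8.2 -0.9 92.6] L [  2.2  90.6 105.5] R [-18.5 -92.4  79.7] yaw,tilt [6.45 7.99] toolz [ 0.052  0.109 -0.993]
shift mm [0.5 3.5 5.4] turn [-0.0674  0.0178 -0.0009]
t 8.75 F [-0.5  0.1 -4.3] now c [-8.2 -0.9 92.6] L [  2.2  90.6 105.5] R [-18.5 -92.4  79.7] yaw,tilt [6.45 7.99] toolz [ 0.052  0.109 -0.993]
shift mm [0.9 5.4 9.5] turn [-0.1181  0.031  -0.0009]
t 8.75 F [-0.5  0.1 -4.3] now c [-8.2 -0.9 92.6] L [  2.2  90.6 105.5] R [-18.5 -92.4  79.7] yaw,tilt [6.45 7.99] toolz [ 0.052  0.109 -0.993]
shift mm [ 1.1  6.  10.9] turn [-0.135   0.0354 -0.0009]
```

drive_tool(increments=[0.1, 0.6, 1.05, -0.0131, 0.0034, 0, 0.3, 0.1, 0.6, 1.05, -0.0131, 0.0034, 0, 0.3, 0.1, 0.6, 1.05, -0.0131, 0.0034, 0, 0.3, 0.1, 0.6, 1.05, -0.0131, 0.0034, 0, 0.3, 0.1, 0.6, 1.05, -0.0131, 0.0034, 0, 0.3, 0.1, 0.6, 1.05, -0.0131, 0.0034, 0, 0.3, 0, 0, 0, 0, 0, 0, 0.3])

```text
t: 9.45
eef_pos: [0.5298, 0.0381, 0.1394]
ee_rot: [0.393, 3.088, 0.054]
contact_force: [-0.2, 0.5, -3.6]
width: 0.531
gripper_force: 63.7
```

```bash
python3 - <<'E'
from h import *
plan(cen(thru(92,6.5,1),6.5,1),6.5,1);print(read_state()["wrist_torque"])
plan(cen(thru(92,6.5,0),6.5,0),6.5,0)
im,d=get_image("wrist")
L=(cloud("wrist",d)-O)@Rs;m=(d>0)&(L[...,1]<-.077)&(L[...,1]>-.09)&(abs(L[...,0])<.06)&(L[...,2]>.105)&(L[...,2]<.17)
q=L[m]*1000
for a in range(-35,45,10):
    k=(q[:,0]>=a)&(q[:,0]<a+10)
    if k.sum()>5: print(a,np.percentile(q[k][:,2],95).round(1))
E
```

```text
t 9.45 F [-0.2  0.5 -3.6] now c [-8.3  0.  98.8] L [  2.   92.3 104.2] R [-18.7 -92.3  93.4] yaw,tilt [6.4  3.33] toolz [ 0.032  0.031 -0.999]
shift mm [0.1 1.2 3. ] turn [-0.0394  0.0104 -0.0017]
[ 0.00757469  0.03038469 -0.01774268]
t 9.45 F [-0.2  0.5 -3.6] now c [-8.3  0.  98.8] L [  2.   92.3 104.2] R [-18.7 -92.3  93.4] yaw,tilt [6.4  3.33] toolz [ 0.032  0.031 -0.999]
shift mm [0.3 1.9 4.3] turn [-0.0563  0.0148 -0.0017]
-35 126.2
-25 135.4
-15 136.1
-5 134.6
5 130.1
```

drive_tool(increments=[0.1, 0.3, 0.85, -0.0105, 0.0028, 0, 0.3, 0.1, 0.3, 0.85, -0.0105, 0.0028, 0, 0.3, 0.1, 0.3, 0.85, -0.0105, 0.0028, 0, 0.3, 0, 0.3, 0.8, -0.0105, 0.0028, 0, 0.3, 0, 0.3, 0.8, -0.0105, 0.0028, 0, 0.3, 0, 0, 0, 0, 0, 0, 0.3, 0, 0, 0, 0, 0, 0, 0.3])

```text
t: 10.2
eef_pos: [0.5299, 0.0393, 0.1433]
ee_rot: [0.394, 3.096, -0.03]
contact_force: [0.4, -0.4, -5.2]
width: 0.533
gripper_force: 63.7
```

```bash
python3 - <<'E'
from h import *
print(read_state()["wrist_torque"])
s,R,l,da=now();print("axle at -82",l+da*(-82-l[1])/da[1],"eye",l+da*(75-l[1])/da[1])
im,d=get_image("wrist")
L=(cloud("wrist",d)-O)@Rs;m=(d>0)&(L[...,1]<-.077)&(L[...,1]>-.09)&(abs(L[...,0])<.06)&(L[...,2]>.105)&(L[...,2]<.17)
q=L[m]*1000
for a in range(-35,45,10):
    k=(q[:,0]>=a)&(q[:,0]<a+10)
    if k.sum()>5: print(a,np.percentile(q[k][:,2],95).round(1))
for yw in(3,0):plan(cen(thru(93,yw,.2),yw,.2),yw,.2)
E
```

```text
[ 0.1488108   0.00779964 -0.00948523]
axle at -82 [-17.83466848 -82.         102.20847334] eye [ -0.1340074   75.         102.86929869]
-35 126.2
-25 126.5
-15 143.1
-5 142.0
5 135.8
t 10.25 F [-0.1  0.2 -4.8] now c [ -8.7  -1.  102.6] L [  1.7  91.4 103. ] R [-19.1 -93.5 102.2] yaw,tilt [6.44 0.24] toolz [ 0.018 -0.021 -1.   ]
shift mm [4.9 0.6 0.1] turn [-0.0008 -0.0001  0.0601]
t 10.25 F [-0.1  0.2 -4.8] now c [ -8.7  -1.  102.6] L [  1.7  91.4 103. ] R [-19.1 -93.5 102.2] yaw,tilt [6.44 0.24] toolz [ 0.018 -0.021 -1.   ]
shift mm [8.8 0.  0.1] turn [-0.0009 -0.0003  0.1124]
```

drive_tool(increments=[1, 0.1, 0, 0, 0, 0.012, 0.3, 1, 0.1, 0, 0, 0, 0.012, 0.3, 1, 0.1, 0, 0, 0, 0.012, 0.3, 0, 0, 0, 0, 0, 0, 0.3])

```text
t: 10.65
eef_pos: [0.533, 0.0393, 0.1433]
ee_rot: [0.338, 3.102, -0.03]
contact_force: [-0.9, 0.3, -5.2]
width: 0.533
gripper_force: 63.7
```

```bash
cat > st.py <<'E'
from h import *
print(read_state()["wrist_torque"])
s,R,l,da=now();print("axle at -82",(l+da*(-82-l[1])/da[1]).round(1),"eye",(l+da*(75-l[1])/da[1]).round(1))
im,d=get_image("wrist")
L=(cloud("wrist",d)-O)@Rs;m=(d>0)&(L[...,1]<-.077)&(L[...,1]>-.09)&(abs(L[...,0])<.06)&(L[...,2]>.105)&(L[...,2]<.17)
q=L[m]*1000
print([(a,np.percentile(q[k][:,2],95).round(1)) for a in range(-35,45,10) if (k:=(q[:,0]>=a)&(q[:,0]<a+10)).sum()>5])
print(axle(im,d,s)[0])
for yw in(3,0):plan(cen(thru(93,yw,.2),yw,.2),yw,.2)
E
python3 st.py
```

```text
[0.0710147  0.00683172 0.02543468]
axle at -82 [-11.8 -82.  102.3] eye [1.000e-01 7.500e+01 1.029e+02]
[(-35, np.float64(126.1)), (-25, np.float64(126.4)), (-15, np.float64(144.7)), (-5, np.float64(143.8)), (5, np.float64(137.4)), (15, np.float64(127.9))]
[(2143, array([0.0004, 0.0293])), (795, array([0.0026, 0.0415])), (763, array([0.0025, 0.0399])), (1916, array([0.0002, 0.0321]))]
t 10.7 F [-0.2  0.  -4.9] now c [ -5.6  -0.6 102.6] L [  1.5  92.2 102.9] R [-12.7 -93.3 102.2] yaw,tilt [4.38 0.23] toolz [ 0.019 -0.021 -1.   ]
shift mm [1.8 0.5 0.2] turn [-0.0005  0.      0.0241]
t 10.7 F [-0.2  0.  -4.9] now c [ -5.6  -0.6 102.6] L [  1.5  92.2 102.9] R [-12.7 -93.3 102.2] yaw,tilt [4.38 0.23] toolz [ 0.019 -0.021 -1.   ]
shift mm [ 5.7 -0.1  0.2] turn [-0.0005 -0.0002  0.0765]
```

drive_tool(increments=[1, 0.1, 0, 0, 0, 0.012, 0.3, 1, 0.1, 0, 0, 0, 0.012, 0.3, 1, 0, 0, 0, 0, 0.012, 0.3, 0, 0, 0, 0, 0, 0, 0.3])

```text
t: 11.1
eef_pos: [0.5362, 0.0396, 0.1434]
ee_rot: [0.282, 3.107, -0.029]
contact_force: [0.1, -0.4, -5.2]
width: 0.53
gripper_force: 63.7
```

```bash
python3 st.py
```

```text
[ 0.11088682 -0.07060466 -0.03185086]
axle at -82 [ -5.9 -82.  102.3] eye [  0.4  75.  102.9]
[(-35, np.float64(126.0)), (-25, np.float64(126.6)), (-15, np.float64(145.5)), (-5, np.float64(144.9)), (5, np.float64(138.4)), (15, np.float64(135.1))]
[(2108, array([0.0005, 0.03  ])), (794, array([0.0026, 0.0416])), (761, array([0.0024, 0.0399])), (1959, array([0.0003, 0.0321]))]
t 11.15 F [ 0.1 -0.1 -5.3] now c [-2.600e+00  1.000e-01  1.026e+02] L [  1.2  93.  103. ] R [ -6.3 -92.8 102.2] yaw,tilt [2.31 0.23] toolz [ 0.02 -0.02 -1.  ]
shift mm [-1.3  0.2  0.1] turn [-0.0006  0.0002 -0.0121]
t 11.15 F [ 0.1 -0.1 -5.3] now c [-2.600e+00  1.000e-01  1.026e+02] L [  1.2  93.  103. ] R [ -6.3 -92.8 102.2] yaw,tilt [2.31 0.23] toolz [ 0.02 -0.02 -1.  ]
shift mm [ 2.6 -0.4  0.1] turn [-0.0006 -0.0001  0.0403]
```

drive_tool(increments=[0.7, -0.1, -0.2, 0.003, -0.0005, 0.011, 0.3, 0.7, -0.1, -0.2, 0.003, -0.0005, 0.011, 0.3, 0.7, -0.1, -0.2, 0.003, -0.0005, 0.01, 0.3, 0.6, -0.1, -0.2, 0.003, -0.0005, 0.01, 0.3, 0, 0, 0, 0, 0, 0, 0.3])

```text
t: 11.65
eef_pos: [0.5386, 0.0391, 0.1426]
ee_rot: [0.217, 3.112, -0.009]
contact_force: [-0.0, -0.6, -3.8]
width: 0.531
gripper_force: 63.7
```

```bash
python3 st.py
```

```text
[0.07357184 0.0816029  0.00330886]
axle at -82 [-1.000e-01 -8.200e+01  1.005e+02] eye [ -0.3  75.  103. ]
[(-35, np.float64(126.5)), (-25, np.float64(127.1)), (-15, np.float64(126.9)), (-5, np.float64(125.9)), (5, np.float64(127.5)), (15, np.float64(128.0)), (25, np.float64(124.6))]
[(2486, array([-0.0008,  0.0292])), (795, array([0.0027, 0.0415])), (758, array([0.0024, 0.04  ])), (2064, array([0.0002, 0.0324]))]
t 11.7 F [-0.9  0.3 -4.4] now c [ -0.2   0.4 101.8] L [ -0.3  93.4 103.3] R [ -0.  -92.6 100.3] yaw,tilt [-0.08  0.93] toolz [ 0.022 -0.008 -1.   ]
shift mm [-3.7  0.7  0.9] turn [-0.0124  0.0026 -0.0538]
t 11.7 F [-0.9  0.3 -4.4] now c [ -0.2   0.4 101.8] L [ -0.3  93.4 103.3] R [ -0.  -92.6 100.3] yaw,tilt [-0.08  0.93] toolz [ 0.022 -0.008 -1.   ]
shift mm [0.2 0.1 0.9] turn [-0.0125  0.0018 -0.0015]
```

Catch shut, axle at x ≈ 0. Lower the left side to rest, then release.

drive_tool(increments=[0, 0, -0.5, -0.005, 0.001, 0, 0.3, 0, 0, -0.5, -0.005, 0.001, 0, 0.3, 0, 0, -0.4, -0.005, 0.001, 0, 0.3, 0, 0, 0, 0, 0, 0, 0.3])

```text
t: 12.1
eef_pos: [0.5387, 0.0394, 0.1412]
ee_rot: [0.217, 3.113, -0.033]
contact_force: [0.2, 0.5, -3.9]
width: 0.531
gripper_force: 63.7
```

```bash
python3 st.py
```

```text
[ 0.03697353  0.01875413 -0.02452889]
axle at -82 [  0.  -82.  100.3] eye [ -0.2  75.  100.4]
[(-35, np.float64(126.2)), (-25, np.float64(127.1)), (-15, np.float64(127.2)), (-5, np.float64(126.2)), (5, np.float64(127.9)), (15, np.float64(127.8)), (25, np.float64(124.3))]
[(2466, array([-0.0009,  0.0297])), (793, array([0.0027, 0.0415])), (762, array([0.0024, 0.0399])), (1987, array([0.0003, 0.0359]))]
t 12.15 F [-0.1 -0.5 -3.6] now c [-1.000e-01 -0.000e+00  1.004e+02] L [ -0.3  93.  100.5] R [  0.  -93.  100.3] yaw,tilt [-0.1   0.05] toolz [ 0.019 -0.023 -1.   ]
shift mm [-3.8  0.5  2.4] turn [ 0.0027 -0.0003 -0.0541]
t 12.15 F [-0.1 -0.5 -3.6] now c [-1.000e-01 -0.000e+00  1.004e+02] L [ -0.3  93.  100.5] R [  0.  -93.  100.3] yaw,tilt [-0.1   0.05] toolz [ 0.019 -0.023 -1.   ]
shift mm [ 0.1 -0.1  2.4] turn [ 0.0026 -0.0004 -0.0017]
```

drive_tool(increments=[0, 0, -0.4, 0, 0, 0, 0.3, 0, 0, 0, 0, 0, 0, 0.3, 0, 0, 0, 0, 0, 0, 0.3])

```text
t: 12.45
eef_pos: [0.5387, 0.0392, 0.1409]
ee_rot: [0.217, 3.113, -0.033]
contact_force: [-0.2, 0.3, -3.9]
width: 0.535
gripper_force: 63.7
```

drive_tool(increments=[0, 0, -0.5, 0, 0, 0, 0.3, 0, 0, 0, 0, 0, 0, 0.3, 0, 0, 0, 0, 0, 0, 0.3])

```text
t: 12.75
eef_pos: [0.5389, 0.0392, 0.1406]
ee_rot: [0.217, 3.113, -0.033]
contact_force: [0.1, 0.0, -2.0]
width: 0.532
gripper_force: 64.1
```

Now bearing. Release gradually and withdraw upward.

drive_tool(increments=[0, 0, -0.3, 0, 0, 0, 0.3, 0, 0, 0, 0, 0, 0, 0.56, 0, 0, 0, 0, 0, 0, 0.62, 0, 0, 0, 0, 0, 0, 0.7, 0, 0, 0, 0, 0, 0, 0.8, 0, 0, 0, 0, 0, 0, 0.8, 0, 0, 0, 0, 0, 0, 0.8], grip_force=20)

```text
t: 13.45
eef_pos: [0.5386, 0.0392, 0.14]
ee_rot: [0.217, 3.113, -0.033]
contact_force: [0.7, -0.5, -0.0]
width: 0.8
gripper_force: 0.0
```

drive_tool(increments=[0, 0, 5, 0, 0, 0, 0.8, 0, 0, 10, 0, 0, 0, 0.8, 0, 0, 20, 0, 0, 0, 0.8, 0, 0, 25, 0, 0, 0, 0.8, 0, 0, 25, 0, 0, 0, 0.8, 0, 0, 20, 0, 0, 0, 0.8, 0, 0, 0, 0, 0, 0, 0.8, 0, 0, 0, 0, 0, 0, 0.8])

```text
t: 14.25
eef_pos: [0.5391, 0.0392, 0.2457]
ee_rot: [0.217, 3.112, -0.033]
contact_force: [0.2, -0.2, -1.4]
width: 0.802
gripper_force: 0.0
```

```bash
python3 - <<'E'
from h import *
S,ds=get_image("side");im,d=get_image("wrist")
L=(cloud("wrist",d)-O)@Rs*1000;hsv=cv2.cvtColor(im,cv2.COLOR_RGB2HSV)
m=(d>0)&(hsv[...,0]>5)&(hsv[...,0]<22)&(hsv[...,1]>90)&(abs(L[...,0])<60)&(abs(L[...,1])<35)&(L[...,2]>100)
q=L[m];print("tape y",np.percentile(q[:,1],[1,99]),"top",q[:,2].max())
m=(d>0)&(L[...,1]<-77)&(L[...,1]>-90)&(abs(L[...,0])<60)&(L[...,2]>105)&(L[...,2]<170);q=L[m]
print([(a,np.percentile(q[k][:,2],95).round(1)) for a in range(-35,45,10) if (k:=(q[:,0]>=a)&(q[:,0]<a+10)).sum()>5])
a=S[150:260,230:340,::-1];b=cv2.resize(a,(400,400),interpolation=cv2.INTER_CUBIC);cv2.imwrite("pics/f.png",np.hstack([b,cv2.resize(im[100:340,100:,::-1],(400,400))]))
E
```

```text
tape y [-22.43964368  21.71859753] top 155.2601766778773
[(-35, np.float64(125.5)), (-25, np.float64(126.7)), (-15, np.float64(126.6)), (-5, np.float64(125.4)), (5, np.float64(127.5)), (15, np.float64(127.0)), (25, np.float64(127.2)), (35, np.float64(127.3))]
```

View pics/f.png

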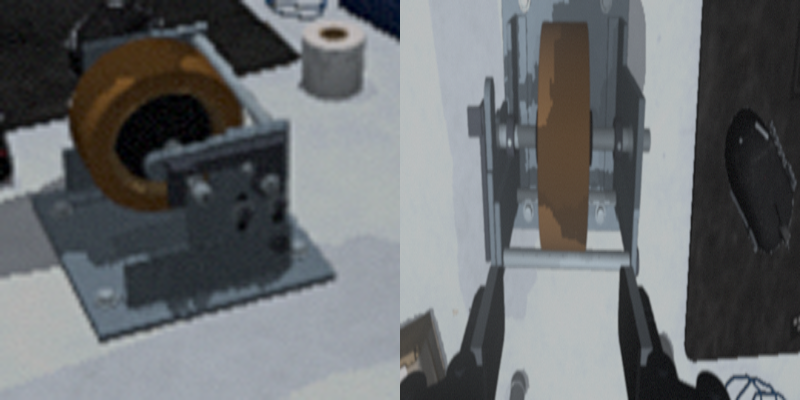

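f.png: roll seated, right end in the slot at (203,187) behind the shut catch, left end through the eye at (645,140). The gripper is clear.

```bash
python3 -c "
from plant import *
print(sign_off())"
```

```text
the job is handed in; nothing more can be done
None
```

The roll is loaded and the job is handed in: one axle end is through the eye, the other is home in the slot behind the shut catch, the gripper is clear, and it took about 14 s; `sign_off()` returned no verdict.

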